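Stand the fallen bookend up and close the slumped row of books

TASK

One marble bookend has fallen on its face and the last two books of the row have slumped. Stand the bookend up on its foot, with the flat face of its panel to the books, and slide it square against the row, in line with the other bookend, so that all five books stand upright and close together, snug between the two bookends. Push gently: do not shove the rest of the row along the desk, let any book fall over or disturb the mug, the spectacles and the pen.

Things in the scene. Friction and masses are not known exactly. Their poses are not given: they have to be found in the camera images.
- standing_bookend: White marble L-shaped bookend, upright and loose at the right end (from the robot) of the row; size as the fallen one, friction about 0.6. Origin: bottom middle of the panel face that touches the books. +y runs level along the row from this face to the books and on towards the fallen bookend; its foot points to -y; z up; -x is the side of the books' spines.
- fallen_bookend: White marble L, 100 mm wide, 0.9 kg, loose: arched panel 118 mm tall, 12 thick; foot 22 thick, reaching 105 mm from the panel's face. It lies on its face left of the row, arched end towards the books, foot standing up on edge at the outer end. Origin: bottom middle of the face, on the outer lower edge (heel). Axes: y along the foot, z up the panel, x across; lying, y is up and -z level, away from the row.
- fallen_bookend_heel (a point): Same point as the fallen bookend's origin: middle of the edge on the desk over which it tips upright, away from the books, when the foot is pushed outwards near its top. The foot's inner surface is 22 mm inwards from it. It tips on by itself once turned a little over half-way. Upright, z points up and y level away from the books.
- fallen_bookend_foot_end (a point): Middle of the end face (100 x 22 mm) of the fallen bookend's foot, 105 mm from the panel's face: now its highest part; once it stands, its outermost face, with its middle 11 mm above the desk. Axes as the bookend's.
- book_1_center (a point): Hardback book 34 mm thick (its y axis), 205 mm tall (its z axis) and 140 mm deep (x, spine to -x), loose, 0.48 kg; number 1 from the standing bookend; it stands upright. The point is the book's centre.
- book_2_center (a point): Hardback book 28 mm thick (its y axis), 188 mm tall (its z axis) and 128 mm deep (x, spine to -x), loose, 0.33 kg; number 2 from the standing bookend; it stands upright. The point is the book's centre.
- book_3_center (a point): Hardback book 40 mm thick (its y axis), 214 mm tall (its z axis) and 146 mm deep (x, spine to -x), loose, 0.62 kg; number 3 from the standing bookend; it stands upright. The point is the book's centre.
- book_4_center (a point): Hardback book 26 mm thick (its y axis), 180 mm tall (its z axis) and 124 mm deep (x, spine to -x), loose, 0.29 kg; number 4 from the standing bookend; it is slumped, leaning by about 13 degrees: its lower end has slid out towards the fallen bookend and its upper end leans back on book_3. The point is the book's centre.
- book_5_center (a point): Hardback book 30 mm thick (its y axis), 172 mm tall (its z axis) and 122 mm deep (x, spine to -x), loose, 0.31 kg; number 5 from the standing bookend; it is slumped, leaning by about 13 degrees: its lower end has slid out towards the fallen bookend and its upper end leans back on book_4. The point is the book's centre. The five books together are 158 mm thick.
- coffee_mug: Bystander: white mug with a blue band, 102 mm tall, on a coaster at the front right of the row. Origin: at its underside.
- reading_glasses: Bystander: wire-rimmed spectacles, 36 mm high, lying in front of the row's right end. Origin: at its underside.
- fountain_pen: Bystander: dark blue pen lying on a note pad behind the row. Origin: at its underside.
Not all that is in view belongs to the job. What is shaped like the fallen_bookend but green is not meant. What is shaped like the standing_bookend but yellow is not meant.

How it is judged:
By the outcome, as a careful person would: the job done as asked, in the order asked, and still so for the second after the job is handed in, with the robot touching nothing.
It also fails if it takes over 53 s, if anything falls off the work surface, if the arm or the gripper's body presses on something with over 40 N, if the wrist force passes 120 N, or if a joint passes its speed limit or range.

ROBOT

A 6-joint arm with a two-finger parallel gripper is mounted at the origin on a cart in front of the work surface, level with it; the furniture and walls round the work are solid. World frame = base frame: x ahead of the robot, y to its left, z up, the work surface at z = 0. Lengths are in m, angles in rad, forces in N, time in s.
With the tool pointing down it reaches from about 0.3 to 0.775 m from the base axis. Payload 14.6 kg.
Tool frame: the origin (TCP) lies at the very end of the fingers, on their centre line; the grasp point (between the pads) lies 19 mm behind it; z points along the fingers, y is the line along which they close (so a half turn about z gives the same grasp; the last joint's range is limited). The gripper opens to 94 mm and grips with 3 to 60 N. Pads are 16 mm wide; open, the fingers measure 119 mm over their backs; the gripper's body (75 mm by 177 mm) begins 78 mm behind the grasp point.
Start: joints at [-1.208, 0.3, 1.521, -0, 1.321, -0.067], TCP at [0.229, -0.5, 0.205] pointing down, gripper open.
Joint ranges: [-3.03, 3.03], [-0.79, 2.21], [0.23, 2.52], [-1.04, 4.18], [0, 3.07], [-2.55, 2.55]. Speed limits (rad/s): [2.22, 2.22, 2.57, 3.14, 3.14, 3.14].

INTERFACE

Orientations are given as [roll, pitch, yaw] about the fixed x, y, z axes, in that order (R = Rz(yaw) Ry(pitch) Rx(roll)).
In Python, from station import ctrl gives the robot as it stands.
- The arm moves only by the tool move_arm, never from a script. Its argument "increments" is a list of rows, each a list of 7 numbers: the opening, from 0 (shut) to 1 (fully open), then the shift along the tool's x, y, z in units of 50 mm (1.0 is 50 mm), then the turn, a rotation vector about the tool's x, y, z in rad. In form: [[claw, tx, ty, tz, rx, ry, rz], ...]. A call has 1 to 20 rows; each row shifts and turns the commanded pose from where the row before left it, along the tool's axes as they then stand; what a row does not reach is not made up. A row lasts 1/10 s, in which the tool goes at most 50 mm and 8.59 degrees, less where a joint would pass 70% of its speed; a pose out of reach is approached as far as the arm can. A call is refused whole if a number of a shift passes 1 or a number of a turn 0.15, either way. A call with a gripper value outside its range is refused whole. The fingers move at their own pace and stop on an object; "force" is the grip in N (left out, the last holds). Time passes only in rows, so rows that do not move let the fingers close. It gives the time, the measured TCP pose, the force, the opening and the grip force at its end, in the units of the state.
- ctrl.get_obs(): the state, without advancing time (a new reading comes with each control period).
- ctrl.camera(name): name is "scene" or "top"; returns a dict with "color" (480x640x3 uint8, blue, green, red), "K" (3x3 intrinsics, pixels), "pose" (4x4, takes a point from camera to world coordinates). Camera axes: x right, y down, z forward; pixel columns grow to the right and rows downward; lengths in m; the calibration is good to about 2 mm. A picture is of the moment at which its call begins. There is no depth.
- ctrl.hand_in(): hands the job in; it is judged then, once.
Trained networks look in a picture, given as the dict that the camera call returned (one of the last four; its "shot" number tells which), for a name from the list of things; names that differ only in an ending like _2 or _b are one class to them, and where a whole thing is asked for, a point or a joint stands for the part that bears it (a point fixed in the world has none). Each returns a list of dicts, best first, with "conf" (0 to 1); they miss things now and then, are a little off and sometimes report something else, mostly with a low value. They report only what shows in the picture. A call takes as long as a camera call. They do not tell look-alikes from the thing itself.
- ctrl.cut_out(name, picture): "mask" (480x640 bool, what is visible of it) and "centre" ([row, column] in pixels, amid what is visible of it).
The state is a dict: "time_s": time; "qpos": joint angles; "joint_vel": joint speeds; "tau": joint torques, N m; "ee_pos": TCP position; "eef_rot": TCP orientation; "force": force on the tool from outside, world axes, zero at the start; "moment": the same for the moment, N m; "grip_width": finger opening in m; "grip_force": force on a finger pad.
Only numpy, scipy, OpenCV 4.12 (cv2) and the standard library are available. Lean on these libraries where they do the work, as an engineer would, in place of code of your own. Each camera call takes 0.05 s, during which the arm holds its last target. There are 200 camera calls.

## Working session

There is one attempt and no reset: what is moved stays moved. The work goes in short steps, Python scripts to look and compute and a tool call to move; the robot and the scene stay as the last step left them, time stands still between calls to the robot, and variables do not carry over. Pictures are saved under pics/ and viewed, at most 10 in all, crops included, and the job is handed in when it is done.

Besides the shell and the picture viewer there is one more tool, called after "Call:" by a JSON object that holds its "fn" and its "kwargs", one argument or row to a line. move_arm: Moves the arm, as the interface text tells. Its arguments: {"type":"object","properties":{"increments":{"type":"array","items":{"type":"array","items":{"type":"number"}}},"force":{"type":"number"}},"required":["increments"]}

```bash
mkdir -p pics; ls; cat > h.py <<'E'
import numpy as np, cv2
from station import ctrl
def ray(p,u,v):
    d=np.linalg.inv(p["K"])@[u,v,1.]; return p["pose"][:3,3], p["pose"][:3,:3]@d
def onz(p,u,v,z):
    o,d=ray(p,u,v); return o+d*(z-o[2])/d[2]
def proj(p,X):
    T=np.linalg.inv(p["pose"]); c=T[:3,:3]@np.asarray(X,float)+T[:3,3]; q=p["K"]@c; return q[:2]/q[2]
E
python3 - <<'E'
from h import *
for n in("scene","top"):
    p=ctrl.camera(n); cv2.imwrite(f"pics/{n}0.png",p["color"]); print(n,p["K"][0,0],p["pose"].round(3).tolist())
    for t in "standing_bookend fallen_bookend fallen_bookend_heel fallen_bookend_foot_end book_1_center book_3_center book_4_center book_5_center coffee_mug reading_glasses fountain_pen".split():
        for r in ctrl.cut_out(t,p)[:2]:
            ys,xs=np.nonzero(r["mask"]); print(t,round(r["conf"],2),np.round(r["centre"]),xs.min(),xs.max(),ys.min(),ys.max())
o=ctrl.get_obs();print(o["time_s"],o["ee_pos"],o["eef_rot"])
E
```

```text
pics
scene 514.7825284034942 [[-0.892, -0.311, 0.327, 0.099], [-0.451, 0.584, -0.675, 0.826], [0.019, -0.75, -0.661, 1.012], [0.0, 0.0, 0.0, 1.0]]
standing_bookend 0.57 [201. 284.] 274 289 178 221
standing_bookend 0.35 [311. 264.] 237 287 291 333
fallen_bookend 0.79 [309. 264.] 236 288 290 334
fallen_bookend 0.68 [337. 341.] 311 367 307 363
fallen_bookend_heel 0.9 [333. 341.] 310 367 307 364
fallen_bookend_heel 0.58 [312. 261.] 237 288 290 333
fallen_bookend_foot_end 0.83 [335. 339.] 310 367 307 364
fallen_bookend_foot_end 0.64 [309. 263.] 236 288 291 334
book_1_center 0.61 [195. 339.] 304 353 181 256
book_1_center 0.34 [208. 321.] 288 343 190 272
book_3_center 0.77 [210. 324.] 288 343 189 271
book_4_center 0.74 [205. 417.] 397 433 184 225
book_4_center 0.67 [223. 319.] 290 334 211 284
book_5_center 0.65 [258. 304.] 279 330 221 292
coffee_mug 0.74 [206. 419.] 398 435 184 225
reading_glasses 0.87 [238. 414.] 400 432 227 271
reading_glasses 0.24 [232. 346.] 341 347 207 259
fountain_pen 0.68 [265. 236.] 215 253 260 274
top 514.6091886927613 [[-0.018, -0.989, 0.149, 0.403], [-1.0, 0.02, 
[... 295 characters left out ...]
0. 229.] 201 260 212 260
fallen_bookend_heel 0.65 [326. 476.] 446 498 301 343
fallen_bookend_foot_end 0.75 [318. 237.] 202 257 292 345
fallen_bookend_foot_end 0.71 [237. 231.] 201 260 212 260
book_1_center 0.76 [234. 366.] 353 372 198 272
book_3_center 0.82 [232. 333.] 322 343 194 272
book_4_center 0.93 [240. 316.] 301 322 208 271
book_5_center 0.76 [243. 296.] 283 308 210 272
book_5_center 0.39 [244. 392.] 371 411 225 269
coffee_mug 0.9 [323. 475.] 447 499 301 341
coffee_mug 0.49 [233. 365.] 352 373 198 272
reading_glasses 0.73 [352. 423.] 367 431 307 366
fountain_pen 0.71 [172. 269.] 249 292 158 187
1.2 [ 0.22917682 -0.49995526  0.20544424] [-3.14155344e+00  2.96881366e-07  4.29810855e-01]
```

View pics/scene0.png

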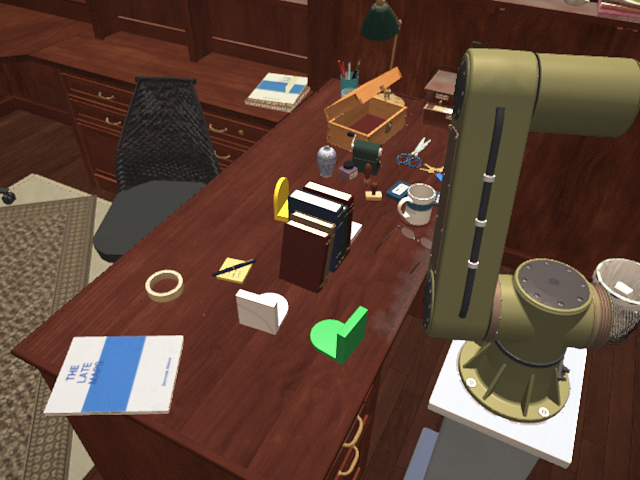

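View pics/top0.png

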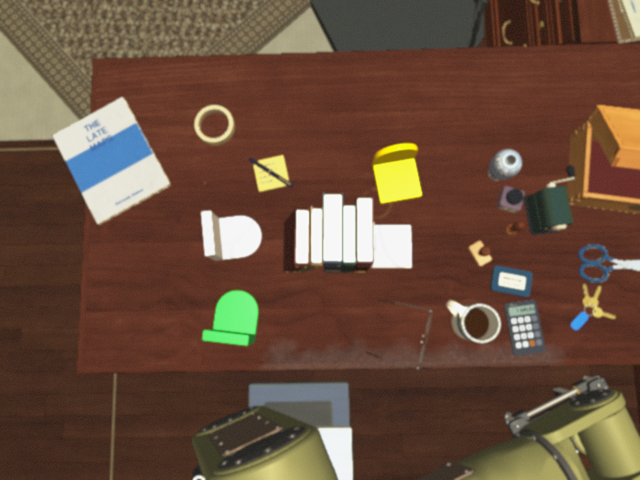

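The fallen white bookend is at about (230,237) in the top view, with its foot at columns 201–217. The row spans columns 295–373, and the standing bookend's foot spans 373–411. The green and yellow look-alikes are at (233,320) and (397,175). I'll zoom in for precise corners.

```bash
python3 - <<'E'
from h import *
p=ctrl.camera("top")
c=p["color"][185:285,195:420]; cv2.imwrite("pics/t1.png",cv2.resize(c,None,fx=3.5,fy=3.5,interpolation=cv2.INTER_CUBIC))
r=[r for r in ctrl.cut_out("fallen_bookend",p) if r["centre"][0]<270][0]
m=r["mask"]
ys,xs=np.nonzero(m)
# white pixels
im=p["color"].astype(int)
w=(im.min(2)>140)&(im.max(2)-im.min(2)<50)
def box(mask): 
    cs=cv2.findContours(mask.astype(np.uint8),cv2.RETR_EXTERNAL,cv2.CHAIN_APPROX_NONE)[0]
    c=max(cs,key=cv2.contourArea); return c
w1=w.copy(); w1[:,:195]=0;w1[:,270:]=0;w1[:190]=0;w1[270:]=0
c=box(w1); print("fallen contour approx",cv2.approxPolyDP(c,1.5,True)[:,0].tolist())
w2=w.copy(); w2[:,:374]=0;w2[:,425:]=0;w2[:215]=0;w2[275:]=0
c=box(w2); q=cv2.boxPoints(cv2.minAreaRect(c)); print("stand foot",q.tolist()); print([onz(p,*a,0.022).round(4).tolist() for a in q])
print([onz(p,u,v,.105).round(4).tolist() for u,v in((201,212),(213,211),(205,260),(217,258))])
E
```

```text
fallen contour approx [[254, 220], [243, 215], [218, 219], [223, 259], [246, 256], [257, 248], [260, 243], [261, 232]]
stand foot [[374.0, 224.0], [411.0, 224.0], [411.0, 267.0], [374.0, 267.0]]
[[0.6191, -0.2285, 0.022], [0.6172, -0.3164, 0.022], [0.5145, -0.3118, 0.022], [0.5162, -0.225, 0.022]]
[[0.6399, 0.1664, 0.105], [0.6416, 0.1393, 0.105], [0.5313, 0.1557, 0.105], [0.5352, 0.1291, 0.105]]
```

View pics/t1.png

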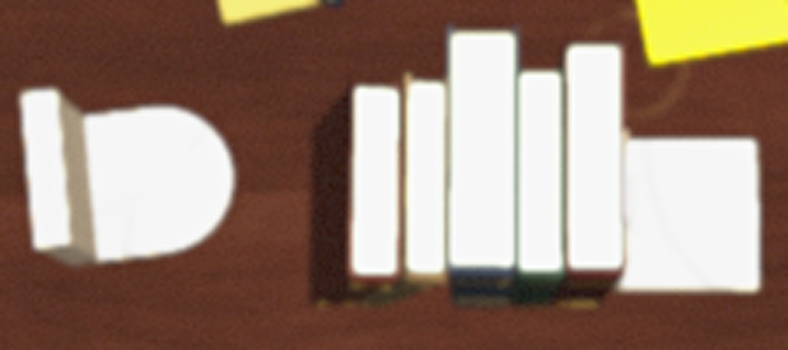

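```bash
python3 - <<'E'
from h import *
p=ctrl.camera("top")
def f(n,pts,z):
    P=[onz(p,195+(u+.5)/3.5-.5,185+(v+.5)/3.5-.5,z)[:2].round(4) for u,v in pts]; print(n,[a.tolist() for a in P],"mean",np.mean(P,0).round(4))
f("foot",[(21,91),(57,89),(71,247),(34,250)],.105)
f("base",[(82,116),(97,261)],.012)
f("stand",[(628,139),(756,139),(760,290),(618,290)],.022)
f("b1",[(566,44),(621,44),(621,268),(567,268)],.205)
f("b3",[(450,31),(516,31),(517,268),(449,268)],.214)
f("b5",[(353,87),(398,87),(398,274),(352,274)],.172)
E
```

```text
foot [[0.643, 0.1672], [0.6438, 0.144], [0.5415, 0.1337], [0.54, 0.1573]] mean [0.5921 0.1506]
base [[0.6442, 0.1476], [0.5429, 0.1361]] mean [0.5936 0.1418]
stand [[0.6182, -0.2286], [0.6164, -0.3155], [0.5133, -0.3136], [0.5151, -0.2184]] mean [ 0.5658 -0.269 ]
b1 [[0.6427, -0.177], [0.642, -0.2091], [0.5107, -0.2047], [0.5113, -0.1738]] mean [ 0.5767 -0.1911]
b3 [[0.6499, -0.1095], [0.649, -0.1478], [0.511, -0.1449], [0.5117, -0.1063]] mean [ 0.5804 -0.1271]
b5 [[0.6268, -0.0503], [0.6262, -0.0774], [0.5132, -0.0757], [0.5138, -0.0484]] mean [ 0.57   -0.0629]
```

Call:
{"fn": "move_arm", "kwargs": {
  "increments": [
    [0.6, 0, 0, -0.5, 0, 0, -0.14],
    [0.6, 0, 0, -0.5, 0, 0, -0.14],
    [0.6, 0, 0, -0.5, 0, 0, -0.14],
    [0.6, 0, 0, -0.5, 0, 0, -0.14],
    [0.6, 0, 0, 0, 0, 0, -0.14],
    [0.6, 0, 0, 0, 0, 0, -0.14],
    [0.6, 0, 0, 0, 0, 0, -0.15],
    [0.6, 0, 0, 0, 0, 0, -0.15]
  ]
}}

```text
time_s: 2.15
ee_pos: [0.2292, -0.5, 0.3055]
eef_rot: [3.142, -0.0, 1.576]
force: [-0.4, -0.3, 0.9]
grip_width: 0.0563
grip_force: 0.0
```

Row yaw is about −0.02 and the fallen bookend's is about +0.10, with its heel near (0.5915, 0.162). I'm moving to the inner side of the foot, passing above the books.

Call:
{"fn": "move_arm", "kwargs": {
  "increments": [
    [0.6, 0.77, 0.459, 0, 0, 0, 0],
    [0.6, 0.77, 0.459, 0, 0, 0, 0],
    [0.6, 0.77, 0.459, 0, 0, 0, 0],
    [0.6, 0.77, 0.459, 0, 0, 0, 0],
    [0.6, 0.77, 0.459, 0, 0, 0, 0],
    [0.6, 0.77, 0.459, 0, 0, 0, 0],
    [0.6, 0.77, 0.459, 0, 0, 0, 0],
    [0.6, 0.77, 0.459, 0, 0, 0, 0],
    [0.6, 0.77, 0.459, 0, 0, 0, 0],
    [0.6, 0.77, 0.459, 0, 0, 0, 0],
    [0.6, 0.77, 0.459, 0, 0, 0, 0],
    [0.6, 0.77, 0.459, 0, 0, 0, 0],
    [0.6, 0.77, 0.459, 0, 0, 0, 0],
    [0.6, 0.77, 0.459, 0, 0, 0, 0],
    [0.6, 0.77, 0.459, 0, 0, 0, 0],
    [0.6, 0.77, 0.459, 0, 0, 0, 0],
    [0.6, 0, 0, 0, 0, 0, -0.1],
    [0.6, 0, 0, 0.5, 0, 0, 0],
    [0.6, 0, 0, 0.5, 0, 0, 0]
  ]
}}

```text
time_s: 4.05
ee_pos: [0.5972, 0.1161, 0.2549]
eef_rot: [3.141, -0.0, 1.671]
force: [0.4, 0.6, -0.1]
grip_width: 0.0567
grip_force: 0.0
```

Call:
{"fn": "move_arm", "kwargs": {
  "increments": [
    [0.6, 0, 0, 0.68, 0, 0, 0],
    [0.6, 0, 0, 0.68, 0, 0, 0],
    [0.6, 0, 0, 0.68, 0, 0, 0],
    [0.6, 0, 0, 0.68, 0, 0, 0],
    [0.6, 0, 0, 0.68, 0, 0, 0],
    [0.6, 0.1, 0, 0, 0, 0, 0],
    [0.6, 0.1, 0, 0, 0, 0, 0],
    [0.6, 0.1, 0, 0, 0, 0, 0],
    [0.6, 0.1, 0, 0, 0, 0, 0],
    [0.6, 0.1, 0, 0, 0, 0, 0],
    [0.6, 0.1, 0, 0, 0, 0, 0],
    [0.6, 0.1, 0, 0, 0, 0, 0],
    [0.6, 0.1, 0, 0, 0, 0, 0]
  ]
}}

```text
time_s: 5.35
ee_pos: [0.593, 0.1559, 0.0856]
eef_rot: [3.141, -0.0, 1.67]
force: [0.1, -0.2, 1.5]
grip_width: 0.0564
grip_force: 0.7
```

Call:
{"fn": "move_arm", "kwargs": {
  "increments": [
    [0.6, 0.1, 0, 0, 0, 0, 0],
    [0.6, 0.1, 0, 0, 0, 0, 0],
    [0.6, 0.1, 0, 0, 0, 0, 0],
    [0.6, 0.1, 0, 0, 0, 0, 0],
    [0.6, 0.06, 0, 0, 0, 0, 0],
    [0.6, 0.06, 0, 0, 0, 0, 0],
    [0.6, 0.06, 0, 0, 0, 0, 0],
    [0.6, 0.06, 0, 0, 0, 0, 0],
    [0.6, 0.06, 0, 0, 0, 0, 0],
    [0.6, 0.06, 0, 0, 0, 0, 0],
    [0.6, 0.06, 0, 0, 0, 0, 0],
    [0.6, 0.06, 0, 0, 0, 0, 0]
  ]
}}

```text
time_s: 6.55
ee_pos: [0.5887, 0.1995, 0.0855]
eef_rot: [3.142, -0.0, 1.67]
force: [-0.6, 0.9, 0.3]
grip_width: 0.0565
grip_force: 0.0
```

```bash
python3 - <<'E'
from h import *
p=ctrl.camera("scene"); a=p["color"][200:380,180:400]; a=cv2.resize(a,(550,450))
p=ctrl.camera("top"); b=p["color"][170:290,170:310]; b=cv2.resize(b,(525,450)); 
cv2.imwrite("pics/s2.png",cv2.resize(np.hstack([a,b[:,:]]),(796,333)))
E
```

```text
(no output)
```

View pics/s2.png

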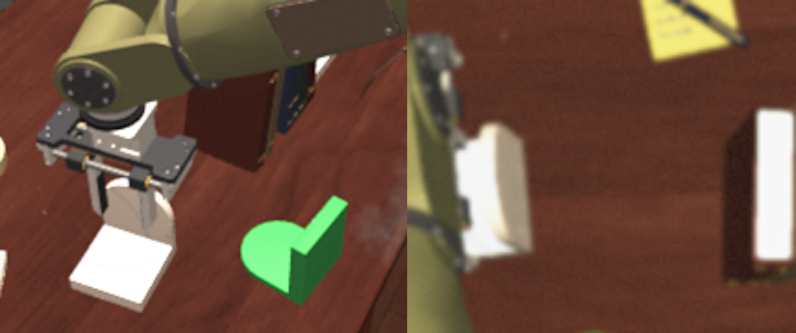

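The bookend now stands on its foot, with the panel towards the books. I'm lifting out, backing away and turning the gripper so I can measure it.

Call:
{"fn": "move_arm", "kwargs": {
  "increments": [
    [0.6, 0, 0, -0.7, 0, 0, 0],
    [0.6, 0, 0, -0.7, 0, 0, 0],
    [0.6, 0, 0, -0.7, 0, 0, 0],
    [0.6, 0, 0, -0.7, 0, 0, 0],
    [0.6, 0, -0.9, 0, 0, 0, 0],
    [0.6, 0, -0.9, 0, 0, 0, 0],
    [0.6, 0, -0.9, 0, 0, 0, 0],
    [0.6, 0, -0.9, 0, 0, 0, 0],
    [0.6, 0, 0, 0, 0, 0, 0.142],
    [0.6, 0, 0, 0, 0, 0, 0.142],
    [0.6, 0, 0, 0, 0, 0, 0.142],
    [0.6, 0, 0, 0, 0, 0, 0.142],
    [0.6, 0, 0, 0, 0, 0, 0.142],
    [0.6, 0, 0, 0, 0, 0, 0.142],
    [0.6, 0, 0, 0, 0, 0, 0.142],
    [0.6, 0, 0, 0, 0, 0, 0.142],
    [0.6, 0, 0, 0, 0, 0, 0.142],
    [0.6, 0, 0, 0, 0, 0, 0.142],
    [0.6, 0, 0, 0, 0, 0, 0.142]
  ]
}}

```text
time_s: 8.55
ee_pos: [0.4096, 0.1814, 0.2256]
eef_rot: [-3.142, -0.0, 0.102]
force: [0.8, 0.3, -0.8]
grip_width: 0.0564
grip_force: 0.0
```

```bash
python3 - <<'E'
from h import *
p=ctrl.camera("top")
cv2.imwrite("pics/t3.png",cv2.resize(p["color"][180:290,170:320],None,fx=5,fy=5,interpolation=cv2.INTER_CUBIC))
E
```

```text
(no output)
```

View pics/t3.png

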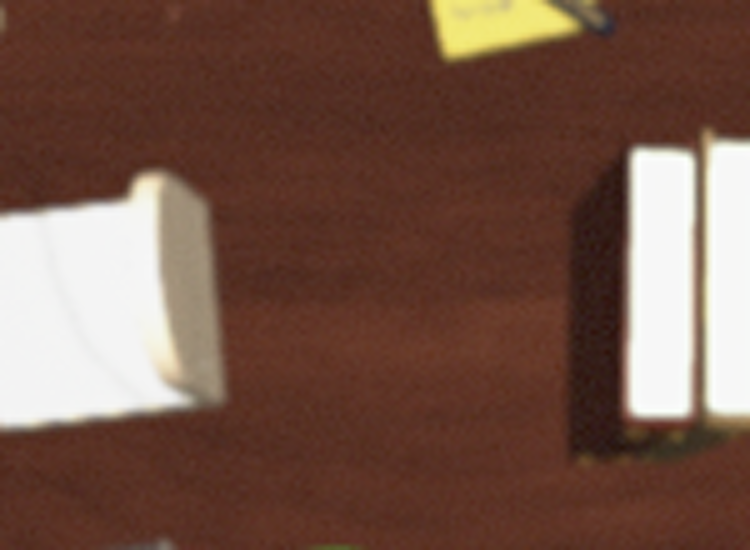

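The white bookend's panel face bottom edge runs (208,205)→(225,404) in the crop. Book 5's lower edge is at about crop column 572.

```bash
python3 - <<'E'
from h import *
p=ctrl.camera("top")
def g(u,v,z): return onz(p,170+(u+.5)/5-.5,180+(v+.5)/5-.5,z)[:2].round(4)
print("heel edge",g(208,205,0),g(225,404,0)); 
print("panel top: face side / back near arch top", g(163,290,.118),g(163,260,.118))
print("foot front edge top",g(0,428,.022),g(180,408,.022),"far",g(0,214,.022),g(130,203,.022))
print("book5 bottom outer",g(572,210,0),g(572,458,0))
E
```

```text
heel edge [0.64  0.167] [0.5418 0.1574]
panel top: face side / back near arch top [0.5796 0.1595] [0.593  0.1598]
foot front edge top [0.53   0.2599] [0.5378 0.174 ] far [0.6335 0.2625] [0.6375 0.1997]
book5 bottom outer [ 0.6336 -0.0116] [ 0.5123 -0.0106]
```

Call:
{"fn": "move_arm", "kwargs": {
  "increments": [
    [0.6, 0.892, 0.157, 0, 0, 0, 0],
    [0.6, 0.892, 0.157, 0, 0, 0, 0],
    [0.6, 0.892, 0.157, 0, 0, 0, 0],
    [0.6, 0.892, 0.157, 0, 0, 0, 0],
    [0.6, 0, 0, 0.7, 0, 0, 0],
    [0.6, 0, 0, 0.7, 0, 0, 0],
    [0.6, 0, 0, 0.7, 0, 0, 0],
    [0.6, 0, 0, 0.4, 0, 0, 0],
    [0.6, 0, 0, 0.4, 0, 0, 0],
    [0, 0, 0, 0, 0, 0, 0],
    [0, 0, 0, 0, 0, 0, 0],
    [0, 0, 0, 0, 0, 0, 0],
    [0, 0, 0, 0, 0, 0, 0],
    [0, 0, 0, 0, 0, 0, 0],
    [0, 0, 0, 0, 0, 0, 0]
  ],
  "force": 30
}}

```text
time_s: 10.15
ee_pos: [0.5904, 0.1695, 0.0809]
eef_rot: [-3.141, -0.001, 0.108]
force: [-1.3, 0.9, 3.8]
grip_width: 0.012
grip_force: 12.1
```

Call:
{"fn": "move_arm", "kwargs": {
  "increments": [
    [0, 0, 0, 0, 0, 0, 0.032],
    [0, 0, 0, 0, 0, 0, 0.032],
    [0, 0, 0, 0, 0, 0, 0.032],
    [0, 0, 0, 0, 0, 0, 0.032],
    [0, -0.027, 0.198, 0, 0, 0, 0],
    [0, -0.027, 0.198, 0, 0, 0, 0],
    [0, -0.027, 0.198, 0, 0, 0, 0],
    [0, -0.027, 0.198, 0, 0, 0, 0],
    [0, -0.027, 0.198, 0, 0, 0, 0],
    [0, -0.027, 0.198, 0, 0, 0, 0],
    [0, -0.027, 0.198, 0, 0, 0, 0],
    [0, -0.027, 0.198, 0, 0, 0, 0],
    [0, -0.027, 0.198, 0, 0, 0, 0],
    [0, -0.027, 0.198, 0, 0, 0, 0],
    [0, -0.027, 0.198, 0, 0, 0, 0],
    [0, -0.027, 0.198, 0, 0, 0, 0],
    [0, 0, 0, 0, 0, 0, 0]
  ]
}}

```text
time_s: 11.85
ee_pos: [0.5717, 0.0497, 0.0809]
eef_rot: [3.141, -0.0, -0.021]
force: [-2.2, -5.8, 5.7]
grip_width: 0.0117
grip_force: 30.0
```

Call:
{"fn": "move_arm", "kwargs": {
  "increments": [
    [0.4, 0, 0, 0, 0, 0, 0],
    [0.4, 0, 0, 0, 0, 0, 0],
    [0.4, 0, 0, 0, 0, 0, 0],
    [0.4, 0, 0, -0.4, 0, 0, 0],
    [0.4, 0, 0, -0.8, 0, 0, 0],
    [0.4, 0, 0, -0.8, 0, 0, 0],
    [0.4, 0, 0, -0.8, 0, 0, 0],
    [0.4, -0.4, -0.8, 0, 0, 0, -0.143],
    [0.4, -0.6, -0.7, 0, 0, 0, -0.143],
    [0.4, -0.8, -0.5, 0, 0, 0, -0.143],
    [0.4, -0.8, -0.5, 0, 0, 0, -0.143],
    [0.6, 0, 0, 0, 0, 0, -0.143],
    [0.6, 0, 0, 0, 0, 0, -0.143],
    [0.6, 0, 0, 0, 0, 0, -0.143],
    [0.6, 0, 0, 0, 0, 0, -0.143],
    [0.6, 0, 0, 0, 0, 0, -0.143],
    [0.6, 0, 0, 0, 0, 0, -0.143],
    [0.6, 0, 0, 0, 0, 0, -0.143]
  ]
}}

```text
time_s: 13.65
ee_pos: [0.4266, 0.1433, 0.2204]
eef_rot: [-3.141, 0.0, 1.559]
force: [-0.8, 0.7, -0.1]
grip_width: 0.0564
grip_force: 0.0
```

```bash
python3 - <<'E'
from h import *
p=ctrl.camera("top")
cv2.imwrite("pics/t4.png",cv2.resize(p["color"][190:285,205:355],None,fx=5,fy=5,interpolation=cv2.INTER_CUBIC))
E
```

```text
(no output)
```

View pics/t4.png

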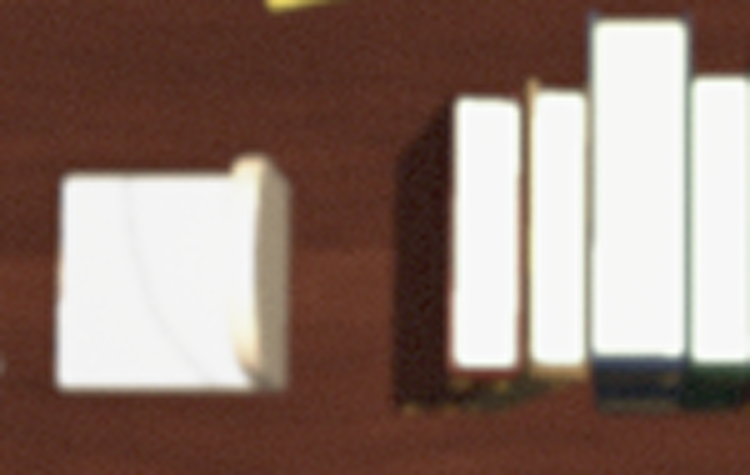

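The bookend is upright and almost square. Its foot corners are at crop (62,175), (57,388), (235,175) and (235,388), and the face edge is at column 289.

```bash
python3 - <<'E'
from h import *
p=ctrl.camera("top")
def g(u,v,z): return onz(p,205+(u+.5)/5-.5,190+(v+.5)/5-.5,z)[:2].round(4)
print("foot end",g(62,174,.022),g(57,389,.022),"sides",g(230,174,.022),g(230,389,.022))
print("heel edge",g(291,190,0),g(288,389,0))
E
```

```text
foot end [0.6261 0.1478] [0.5225 0.149 ] sides [0.6244 0.0669] [0.5209 0.0667]
heel edge [0.6199 0.0403] [0.5225 0.0419]
```

Call:
{"fn": "move_arm", "kwargs": {
  "increments": [
    [0.7, 0.16, 0.737, 0, 0, 0, 0.009],
    [0.7, 0.16, 0.737, 0, 0, 0, 0],
    [0.7, 0.16, 0.737, 0, 0, 0, 0],
    [0.7, 0.16, 0.737, 0, 0, 0, 0],
    [0.7, 0, 0, 0.69, 0, 0, 0],
    [0.7, 0, 0, 0.69, 0, 0, 0],
    [0.7, 0, 0, 0.69, 0, 0, 0],
    [0.7, 0, 0, 0.69, 0, 0, 0],
    [0.7, 0, 0, 0.69, 0, 0, 0],
    [0.7, 0, 0, 0.69, 0, 0, 0],
    [0.7, 0, 0, 0, 0, 0, 0]
  ]
}}

```text
time_s: 14.85
ee_pos: [0.5722, 0.1709, 0.0091]
eef_rot: [-3.134, 0.002, 1.54]
force: [-0.6, 0.0, 0.5]
grip_width: 0.066
grip_force: 0.0
```

Call:
{"fn": "move_arm", "kwargs": {
  "increments": [
    [0.7, -0.14, 0, 0, 0, 0, 0],
    [0.7, -0.14, 0, 0, 0, 0, 0],
    [0.7, -0.1, 0, 0, 0, 0, 0],
    [0.7, -0.1, 0, 0, 0, 0, 0],
    [0.7, -0.1, 0, 0, 0, 0, 0],
    [0.7, -0.1, 0, 0, 0, 0, 0],
    [0.7, -0.1, 0, 0, 0, 0, 0],
    [0.7, -0.1, 0, 0, 0, 0, 0],
    [0.7, -0.1, 0, 0, 0, 0, 0],
    [0.7, -0.1, 0, 0, 0, 0, 0],
    [0.7, -0.1, 0, 0, 0, 0, 0],
    [0.7, -0.1, 0, 0, 0, 0, 0]
  ]
}}

```text
time_s: 16.05
ee_pos: [0.5741, 0.1078, 0.0155]
eef_rot: [3.138, -0.002, 1.543]
force: [-0.3, 7.0, 3.2]
grip_width: 0.0657
grip_force: 3.6
```

Call:
{"fn": "move_arm", "kwargs": {
  "increments": [
    [0.7, -0.08, 0, 0, 0, 0, 0],
    [0.7, -0.08, 0, 0, 0, 0, 0],
    [0.7, -0.06, 0, 0, 0, 0, 0],
    [0.7, -0.06, 0, 0, 0, 0, 0],
    [0.7, -0.06, 0, 0, 0, 0, 0],
    [0.7, -0.06, 0, 0, 0, 0, 0],
    [0.7, -0.06, 0, 0, 0, 0, 0],
    [0.7, -0.06, 0, 0, 0, 0, 0],
    [0.7, -0.06, 0, 0, 0, 0, 0],
    [0.7, -0.06, 0, 0, 0, 0, 0]
  ]
}}

```text
time_s: 17.05
ee_pos: [0.5732, 0.0763, 0.0155]
eef_rot: [3.138, -0.002, 1.543]
force: [-0.0, 10.9, 3.4]
grip_width: 0.0657
grip_force: 5.5
```

```bash
python3 - <<'E'
from h import *
p=ctrl.camera("top"); a=cv2.resize(p["color"][190:285,225:425],(800,380),interpolation=cv2.INTER_CUBIC)
q=ctrl.camera("scene"); b=cv2.resize(q["color"][170:310,200:440],(377,220),interpolation=cv2.INTER_CUBIC)
c=np.zeros((600,800,3),np.uint8); c[:380]=a; c[380:,:377]=b; cv2.imwrite("pics/t5.png",c)
E
```

```text
(no output)
```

View pics/t5.png

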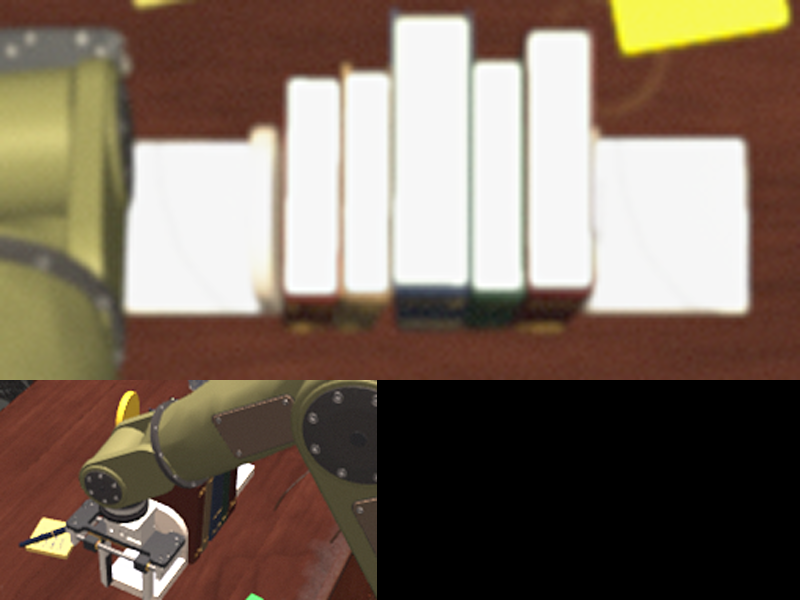

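The books are straightening and the far bookend hasn't moved. About 14 mm remain, so I'm continuing in small steps.

Call:
{"fn": "move_arm", "kwargs": {
  "increments": [
    [0.7, -0.04, 0, 0, 0, 0, 0],
    [0.7, -0.04, 0, 0, 0, 0, 0],
    [0.7, -0.04, 0, 0, 0, 0, 0],
    [0.7, -0.04, 0, 0, 0, 0, 0],
    [0.7, 0, 0, 0, 0, 0, 0]
  ]
}}

```text
time_s: 17.65
ee_pos: [0.573, 0.0681, 0.0155]
eef_rot: [3.138, -0.002, 1.543]
force: [0.3, 8.2, 3.3]
grip_width: 0.0659
grip_force: 4.3
```

Call:
{"fn": "move_arm", "kwargs": {
  "increments": [
    [0.7, -0.02, 0, 0, 0, 0, 0],
    [0.7, -0.02, 0, 0, 0, 0, 0]
  ]
}}

```text
time_s: 17.85
ee_pos: [0.573, 0.0664, 0.0155]
eef_rot: [3.138, -0.002, 1.543]
force: [0.9, 11.3, 2.6]
grip_width: 0.0657
grip_force: 5.4
```

```bash
cat > e.py <<'E'
from h import *
p=ctrl.camera("top"); im=p["color"].astype(int)
g=cv2.GaussianBlur(p["color"],(3,3),0).min(2).astype(float)
# book-top white runs and bookend foot edge, along a mean of rows
line=g[238:252].mean(0)
x=np.arange(270,430); s=line[270:430]
t=170; e=[]
for i in range(len(s)-1):
    if (s[i]-t)*(s[i+1]-t)<0: e.append((round(x[i]+(t-s[i])/(s[i+1]-s[i]),1), '+' if s[i+1]>s[i] else '-'))
print(e); o=ctrl.get_obs(); print(o["ee_pos"].round(4),o["force"].round(1))
def y(u,z): return round(float(onz(p,u,245,z)[1]),4)
for u,s_ in e: print(u,s_,[y(u,z) for z in (.022,.118,.172,.18,.214,.188,.205)])
E
python3 e.py
```

```text
[(np.float64(355.2), '-'), (np.float64(356.4), '+'), (np.float64(411.3), '-')]
[0.573  0.0662 0.0155] [ 0.6 10.3  3.4]
355.2 - [-0.1822, -0.1768, -0.1737, -0.1733, -0.1713, -0.1728, -0.1719]
356.4 + [-0.1851, -0.1794, -0.1762, -0.1757, -0.1737, -0.1753, -0.1743]
411.3 - [-0.3149, -0.2989, -0.29, -0.2886, -0.283, -0.2873, -0.2845]
```

Call:
{"fn": "move_arm", "kwargs": {
  "increments": [
    [0.7, -0.02, 0, 0, 0, 0, 0],
    [0.7, -0.02, 0, 0, 0, 0, 0]
  ]
}}

```text
time_s: 18.1
ee_pos: [0.5729, 0.0645, 0.0155]
eef_rot: [3.138, -0.002, 1.543]
force: [0.2, 18.4, 3.8]
grip_width: 0.0662
grip_force: 9.0
```

Call:
{"fn": "move_arm", "kwargs": {
  "increments": [
    [0.7, -0.02, 0, 0, 0, 0, 0],
    [0.7, 0, 0, 0, 0, 0, 0]
  ]
}}

```text
time_s: 18.3
ee_pos: [0.5728, 0.0643, 0.0155]
eef_rot: [3.138, -0.003, 1.543]
force: [-1.3, 18.3, 3.6]
grip_width: 0.066
grip_force: 9.0
```

```bash
python3 e.py | head -3;  python3 - <<'E'
from h import *
p=ctrl.camera("top"); cv2.imwrite("pics/t6.png",cv2.resize(p["color"][190:285,260:420],(800,475),interpolation=cv2.INTER_CUBIC))
E
```

```text
[(np.float64(355.2), '-'), (np.float64(356.4), '+'), (np.float64(411.3), '-')]
[0.5728 0.0643 0.0155] [-0.2 18.3  3.1]
355.2 - [-0.1822, -0.1768, -0.1737, -0.1733, -0.1713, -0.1728, -0.1719]
```

View pics/t6.png

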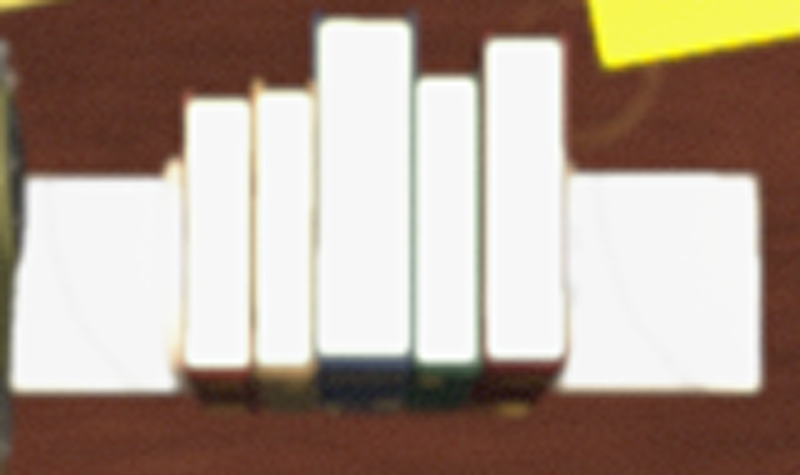

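The force rose to 18 N while the far bookend stayed put, which suggests it's snug. I'll retract and check the overall length, which should be 368 mm.

Call:
{"fn": "move_arm", "kwargs": {
  "increments": [
    [0.7, 0.1, 0, 0, 0, 0, 0],
    [0.7, 0.3, 0, 0, 0, 0, 0],
    [0.7, 0.6, 0, 0, 0, 0, 0],
    [0.7, 0.6, 0, -0.5, 0, 0, 0],
    [0.7, 0, 0, -0.8, 0, 0, 0],
    [0.7, 0, 0, -0.8, 0, 0, 0],
    [0.7, 0, 0, -0.8, 0, 0, 0],
    [0.7, 0, -0.8, 0, 0, 0, 0],
    [0.7, 0, -0.8, 0, 0, 0, 0],
    [0.7, 0, -0.8, 0, 0, 0, 0],
    [0.7, 0, -0.8, 0, 0, 0, 0],
    [0.7, 0, 0, 0, 0, 0, 0]
  ]
}}

```text
time_s: 19.6
ee_pos: [0.4108, 0.1471, 0.159]
eef_rot: [3.142, 0.0, 1.545]
force: [0.8, 0.2, 0.7]
grip_width: 0.0658
grip_force: 0.0
```

```bash
python3 - <<'E'
from h import *
p=ctrl.camera("top"); a=cv2.resize(p["color"][190:285,245:420],(800,434),interpolation=cv2.INTER_CUBIC)
im=p["color"].astype(int); w=((im.min(2)>150)).astype(np.uint8)
g=p["color"].min(2).astype(float)
def cross(v,r):
    for i in range(len(v)-1):
        if (v[i]-150)*(v[i+1]-150)<0: return r+i+(150-v[i])/(v[i+1]-v[i])
for r in (232,240,248,256,262):
    l=cross(g[r,245:275],245); R=cross(g[r,400:425],400)
    A=onz(p,l,r,.022);B=onz(p,R,r,.022); print(r,A[:2].round(4),B[:2].round(4),(A-B)[1].round(4))
for n,c in(("L",265),("L",275),("R",385),("R",400)):
    t=cross(g[215:240,c],215); b=cross(g[255:280,c],255); print(n,onz(p,c,t,.022)[:2].round(4),onz(p,c,b,.022)[:2].round(4))
q=ctrl.camera("scene"); b=cv2.resize(q["color"][170:310,200:440],(285,166))
c=np.zeros((600,800,3),np.uint8); c[:434]=a; c[434:,:285]=b; cv2.imwrite("pics/t7.png",c)
E
```

```text
232 [0.6057 0.0542] [ 0.5979 -0.3158] 0.3699
240 [0.5863 0.0546] [ 0.5787 -0.3152] 0.3698
248 [0.5671 0.055 ] [ 0.5595 -0.3151] 0.3701
256 [0.5479 0.0564] [ 0.5405 -0.3141] 0.3705
262 [0.5336 0.0562] [ 0.5263 -0.3136] 0.3699
L [0.6222 0.0323] [0.5196 0.0325]
L [0.6215 0.0083] [0.519  0.0088]
R [ 0.618  -0.2546] [ 0.5149 -0.2508]
R [ 0.6173 -0.2903] [ 0.5144 -0.286 ]
```

View pics/t7.png

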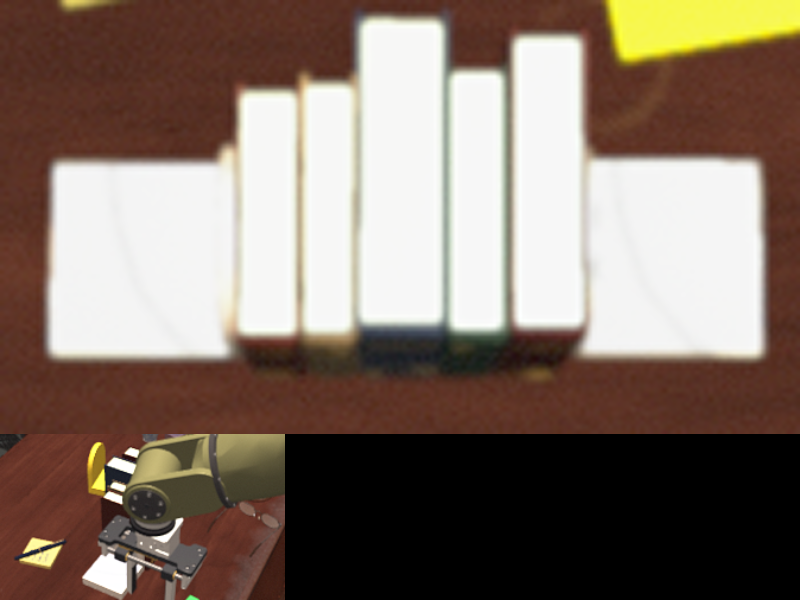

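The measured length is 370 mm against 368 mm nominal, which is within edge blur. The bookends are in line and parallel, the books are upright, and the arm is clear.

```bash
python3 -c "
from station import ctrl
print(ctrl.hand_in())"
```

```text
the job is handed in; nothing more can be done
None
```

The fallen bookend now stands on its foot, flat face to the books, snug and in line with the other one; all five books are upright, the rest of the row did not shift, and I handed the job in at about 20 s (no verdict was returned).

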